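# Hold the reject bin's lid up for the camera

## Robot

A 6-joint arm with a two-finger parallel gripper is mounted at the origin on the work surface. World frame = base frame: x ahead of the robot, y to its left, z up, the work surface at z = 0. Lengths are in m, angles in rad, forces in N, time in s.
With the tool pointing down it reaches from about 0.25 to 0.725 m from the base axis. Payload 9.7 kg.
Tool frame: the origin (TCP) lies midway between the tips of the shut fingers; the grasp point (between the pads) lies 19 mm behind it; z points along the fingers, y is the line along which they close (so a half turn about z gives the same grasp; the last joint's range is limited). The gripper opens to 85 mm and grips with 20 to 120 N. Pads are 22 mm wide; open, the fingers measure 114 mm over their backs; the gripper's body (76 mm by 85 mm) begins 54 mm behind the grasp point. The pads swing forward as they close: fully open they stand 13 mm farther back than shut.
Start: joints at [-1.282, 0.087, 0.176, 1.66, 0, 1.571], TCP at [0.157, -0.527, 0.231] pointing down, gripper open.
Joint ranges: [-3.13, 3.13], [-0.85, 1.81], [-1.15, 1.24], [-2.2, 2.28], [-1.44, 1.52], [-3.14, 3.14]. Speed limits (rad/s): [2.22, 2.22, 2.57, 3.14, 3.14, 3.14].

## Interface

Orientations are given as a unit quaternion [x, y, z, w].
In Python, from rig import arm, vision gives the robot as it stands.
- The arm moves only by the tool carry_out, never from a script. Its argument "plan" is a list that holds one entry, the list of rows, each a list of 7 numbers: the turn, a rotation vector about the tool's x, y, z scaled (see below), then the shift along the tool's x, y, z scaled (see below), then the opening, from -1 (shut) to 1 (fully open). A call has 1 to 5 rows; each row shifts and turns the commanded pose from where the row before left it, along the tool's axes as they then stand; what a row does not reach is not made up. The controller multiplies each number of a shift by 0.02 m and each number of a turn by 360 degrees. A row lasts 1/8 s, in which the tool goes at most 62.5 mm and 10.7 degrees, less where a joint would pass 70% of its speed; a pose out of reach is approached as far as the arm can. A call with a number of a shift or a turn outside -1 to 1 is refused whole. A call with a gripper value outside its range is refused whole. The fingers move at their own pace and stop on an object; "grip_force" is the grip in N (left out, the last holds). Time passes only in rows, so rows that do not move let the fingers close. It gives the time, the measured TCP pose, the force, the opening and the grip force at its end, in the units of the state.
- arm.observe(): the state, without advancing time (a new reading comes with each control period).
- vision.capture(name): name is "scene" or "top" or "wrist"; returns a dict with "color" (420x560x3 uint8, red, green, blue), "mtx" (3x3 intrinsics, pixels), "position" and "attitude" of the camera in the world. Camera axes: x right, y down, z forward; pixel columns grow to the right and rows downward; lengths in m; the calibration is good to about 2 mm. The wrist camera is an equidistant fisheye: a pixel r from the principal point sees the ray r / f radians off the axis. A picture is of the moment at which its call begins. There is no depth.
- arm.hand_in(): hands the job in; it is judged then, once.
The state is a dict: "clock": time; "qpos": joint angles; "qvel": joint speeds; "effort": joint torques, N m; "ee_pos": TCP position; "tool_rot": TCP orientation; "contact_force": force on the tool from outside, world axes, zero at the start; "ft_torque": the same for the moment, N m; "finger_gap": finger opening in m; "finger_force": force on a finger pad.
Only numpy, scipy, OpenCV 4.12 (cv2) and the standard library are available. Lean on these libraries where they do the work, as an engineer would, in place of code of your own. Each camera call takes 0.05 s, during which the arm holds its last target. There are 200 camera calls.

## Task

The overhead camera of the inspection bench must photograph the rejected turned parts in the square lever bin. Press that bin's lever down so that its lid is fully up, keep it down for at least two seconds, then let go so that the lid closes again. Leave the round bin shut.

Things in the scene. Friction and masses are not known exactly. Their poses are not given: they have to be found in the camera images.
- square_lever: The square bin's lever, ending in a flat steel press plate 40 (along) x 44 x 6 mm. Origin: centre of the plate's top, 135 mm above the bench, 86 mm when fully down (hard stop); sinks almost straight down, springs back; 3 to 6 N. x: along the lever to the bin, whose wall is 98 mm from the origin; y: across; z: out of the top. Slopes 0.19 rad: outer edge up at rest, down when fully pressed.
- square_lid: Lid of the square bin, a plain steel box 150 x 150 mm with a flat lid, 150 mm high, fixed to the bench. Origin: middle of its lower edge on the lever side; x away from the lever, z out of its top: level when shut, tilted 1.3 rad (75 degrees) when fully up. Hinged on the side away from the lever. The tilt grows evenly with the lever travel; it sinks shut within about 1 s once the lever is let go.
- round_lever: The round bin's lever, ending in a flat steel press plate 40 (along) x 44 x 6 mm. Origin: centre of the plate's top, 135 mm above the bench, 86 mm when fully down (hard stop); sinks almost straight down, springs back; 3 to 6 N. x: along the lever to the bin, whose wall is 98 mm from the origin; y: across; z: out of the top. Slopes 0.19 rad: outer edge up at rest, down when fully pressed.
- round_lid: Lid of the round bin, a plain steel can 150 mm in diameter with a low conical lid, 150 mm high, fixed to the bench. Origin: middle of its lower edge on the lever side; x away from the lever, z out of its top: level when shut, tilted 1.3 rad (75 degrees) when fully up. Hinged on the side away from the lever. The tilt grows evenly with the lever travel; it sinks shut within about 1 s once the lever is let go.

How it is judged:
By the outcome, as a careful person would: the job done as asked, in the order asked, and still so for the second after the job is handed in, with the robot touching nothing.
It also fails if it takes over 35 s, if anything falls off the work surface, if the arm or the gripper's body presses on something with over 40 N, if the wrist force passes 120 N, or if a joint passes its speed limit or range.

## Working session

There is one attempt and no reset: what is moved stays moved. The work goes in short steps, Python scripts to look and compute and a tool call to move; the robot and the scene stay as the last step left them, time stands still between calls to the robot, and variables do not carry over. Pictures are saved under pics/ and viewed, at most 10 in all, crops included, and the job is handed in when it is done.

Besides the shell and the picture viewer there is one more tool, called after ">>>" as name([rows], argument=value, ...), one row to a line, values as JSON. carry_out: Moves the arm, as the interface text tells. Its arguments: {"type":"object","properties":{"plan":{"type":"array"},"grip_force":{"type":"number"}},"required":["plan"]}

```bash
mkdir -p pics; python3 - <<'E'
from rig import arm, vision
import cv2
s=arm.observe();print(s['clock'],s['ee_pos'],s['tool_rot'])
for n in("scene","top"):
    c=vision.capture(n);cv2.imwrite(f"pics/{n}0.png",c['color'][:,:,::-1]);print(n,c['mtx'],c['position'],c['attitude'])
E
```

```text
0.0 [ 0.15656455 -0.52700539  0.23059334] [ 9.89594527e-01  1.43882716e-01 -8.65537115e-05 -6.54241108e-04]
scene [[384.80687654   0.         278.69276977]
 [  0.         384.80687654 202.45154974]
 [  0.           0.           1.        ]] [0.81565633 0.49900535 0.65268743] [ 0.19904835  0.88263697 -0.41662816 -0.08804943]
top [[480.75650888   0.         284.93081978]
 [  0.         480.75650888 220.17299583]
 [  0.           0.           1.        ]] [ 0.44056318 -0.03711038  1.31751558] [-0.69883007  0.713309   -0.03431292  0.04061308]
```

View pics/scene0.png

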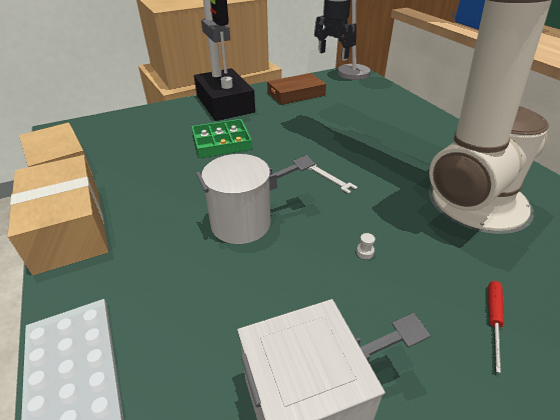

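View pics/top0.png

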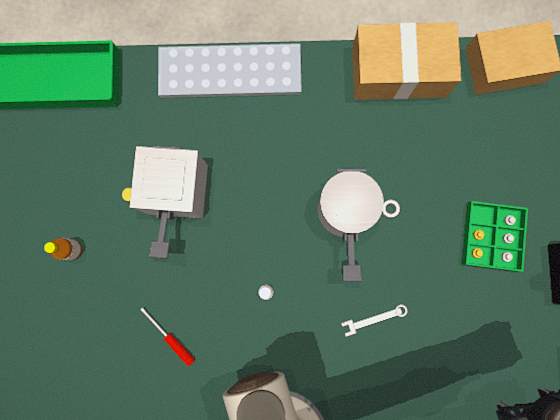

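The scene view shows the square bin's plate near (411,330) and the round bin's plate near (305,162). In the top view the square plate is near (160,249), with its bin centred near (165,180), and the round plate is near (351,272).

```bash
cat > h.py <<'E'
import numpy as np, cv2
from scipy.spatial.transform import Rotation as R
from rig import arm, vision
def ray(c,u,v):
    d=np.linalg.inv(c['mtx'])@[u,v,1.]
    return np.array(c['position']),R.from_quat(c['attitude']).apply(d)
def plane(c,u,v,z):
    p,d=ray(c,u,v); return p+d*(z-p[2])/d[2]
def blob(c,u,v,hw,ks=7):
    im=c['color'].astype(int); m=((np.ptp(im,axis=2)<16)&(im.max(2)<135)&(im.max(2)>50)).astype(np.uint8)
    w=np.zeros_like(m); w[v-hw:v+hw,u-hw:u+hw]=1; m*=w
    m=cv2.morphologyEx(m,cv2.MORPH_OPEN,np.ones((ks,ks),np.uint8))
    n,l,s,ce=cv2.connectedComponentsWithStats(m); i=1+np.argmax(s[1:,4])
    return ce[i],s[i],cv2.minAreaRect(cv2.findNonZero((l==i).astype(np.uint8)))
E
python3 - <<'E'
from h import *
t=vision.capture("top");s=vision.capture("scene")
a=blob(t,160,249,22,13);b=blob(s,411,330,28,15);print(a,b)
print(t['color'][249,160],s['color'][330,411])
print(plane(t,*a[0],.135),plane(s,*b[0],.135))
p1,d1=ray(t,*a[0]);p2,d2=ray(s,*b[0])
k=np.linalg.lstsq(np.c_[d1,-d2],p2-p1,rcond=None)[0];print(p1+d1*k[0],p2+d2*k[1])
# lid outline on z=.15
m=(t['color'].min(2)>190).astype(np.uint8);m[:120]=0;m[230:]=0;m[:,230:]=0
r=cv2.minAreaRect(cv2.findNonZero(cv2.morphologyEx(m,cv2.MORPH_OPEN,np.ones((5,5)))))
print(r,[plane(t,*q,.15).round(3) for q in cv2.boxPoints(r)],plane(t,*r[0],.15))
E
```

```text
(array([159., 249.]), array([152, 243,  15,  13, 195], dtype=int32), ((159.0, 249.0), (12.0, 14.0), 90.0)) (array([409.56      , 329.56307692]), array([396, 317,  28,  26, 650], dtype=int32), ((409.5, 329.5), (25.0, 27.0), 90.0))
[122 121 124] [119 118 119]
[0.50160023 0.28390431 0.135     ] [0.50499845 0.287117   0.135     ]
[0.50185471 0.28524269 0.13006986] [0.50201935 0.28508507 0.13003557]
((163.15228271484375, 178.86801147460938), (63.12488555908203, 61.2724609375), 4.085616588592529) [array([0.605, 0.353, 0.15 ]), array([0.758, 0.345, 0.15 ]), array([0.743, 0.188, 0.15 ]), array([0.591, 0.198, 0.15 ])] [0.67385954 0.2708944  0.15      ]
```

The two views agree on the square plate's centre: about (0.502, 0.285), with the lever pointing to the bin at yaw -0.08. I'll shut the fingers and turn the tool by about 69° to line it up with the lever.

>>> carry_out([
  [[0,0,-0.0273,0,0,0,-1],[0,0,-0.0273,0,0,0,-1],[0,0,-0.0273,0,0,0,-1],[0,0,-0.0273,0,0,0,-1],[0,0,-0.0273,0,0,0,-1]],
])

```text
clock: 0.82
ee_pos: [0.1566, -0.5272, 0.2311]
tool_rot: [0.839, 0.545, 0.0, -0.0]
contact_force: [0.4, 0.3, 0.8]
finger_gap: 0.0001
finger_force: 0.0
```

>>> carry_out([
  [[0,0,-0.0273,0,0,0,-1],[0,0,-0.0273,0,0,0,-1],[0,0,0,1,0.333,0,-1],[0,0,0,1,0.333,0,-1],[0,0,0,1,0.333,0,-1]],
])

```text
clock: 1.45
ee_pos: [0.1817, -0.4682, 0.2311]
tool_rot: [0.735, 0.678, 0.0, -0.0]
contact_force: [-0.1, -0.2, 1.0]
finger_gap: -0.0002
finger_force: 0.0
```

>>> carry_out([
  [[0,0,0,1,0.333,0,-1],[0,0,0,1,0.333,0,-1],[0,0,0,1,0.333,0,-1],[0,0,0,1,0.333,0,-1],[0,0,0,1,0.333,0,-1]],
])

```text
clock: 2.08
ee_pos: [0.2233, -0.3708, 0.2313]
tool_rot: [0.735, 0.678, 0.0, 0.0]
contact_force: [-0.4, 0.5, 0.0]
finger_gap: 0.0002
finger_force: 0.0
```

>>> carry_out([
  [[0,0,0,1,0.333,0,-1],[0,0,0,1,0.333,0,-1],[0,0,0,1,0.333,0,-1],[0,0,0,1,0.333,0,-1],[0,0,0,1,0.333,0,-1]],
])

```text
clock: 2.7
ee_pos: [0.2643, -0.2738, 0.2313]
tool_rot: [0.735, 0.678, 0.0, 0.0]
contact_force: [-0.2, 0.1, -0.3]
finger_gap: -0.0
finger_force: 0.0
```

>>> carry_out([
  [[0,0,0,1,0.333,0,-1],[0,0,0,1,0.333,0,-1],[0,0,0,1,0.333,0,-1],[0,0,0,1,0.333,0,-1],[0,0,0,1,0.333,0,-1]],
])

```text
clock: 3.32
ee_pos: [0.3055, -0.1769, 0.2313]
tool_rot: [0.735, 0.678, 0.0, 0.0]
contact_force: [-0.8, 0.0, -0.7]
finger_gap: -0.0002
finger_force: 0.0
```

>>> carry_out([
  [[0,0,0,1,0.333,0,-1],[0,0,0,1,0.333,0,-1],[0,0,0,1,0.333,0,-1],[0,0,0,1,0.333,0,-1],[0,0,0,1,0.333,0,-1]],
])

```text
clock: 3.95
ee_pos: [0.3466, -0.0799, 0.2313]
tool_rot: [0.735, 0.678, 0.0, 0.0]
contact_force: [0.5, 0.5, 0.3]
finger_gap: 0.0001
finger_force: 0.0
```

>>> carry_out([
  [[0,0,0,1,0.333,0,-1],[0,0,0,1,0.333,0,-1],[0,0,0,1,0.333,0,-1],[0,0,0,1,0.333,0,-1],[0,0,0,1,0.333,0,-1]],
])

```text
clock: 4.58
ee_pos: [0.3878, 0.017, 0.2313]
tool_rot: [0.735, 0.678, 0.0, 0.0]
contact_force: [0.4, -0.1, 0.2]
finger_gap: 0.0001
finger_force: 0.0
```

>>> carry_out([
  [[0,0,0,1,0.333,0,-1],[0,0,0,1,0.333,0,-1],[0,0,0,1,0.333,0,-1],[0,0,0,1,0.333,0,-1],[0,0,0,1,0.333,0,-1]],
])

```text
clock: 5.2
ee_pos: [0.4289, 0.114, 0.2313]
tool_rot: [0.735, 0.678, 0.0, 0.0]
contact_force: [-0.1, 0.2, 0.3]
finger_gap: -0.0002
finger_force: 0.0
```

>>> carry_out([
  [[0,0,0,1,0.333,0,-1],[0,0,0,1,0.333,0,-1],[0,0,0,1,0.333,0,-1],[0,0,0,1,0.333,0,-1],[0,0,0,0,0,0,-1]],
])

```text
clock: 5.82
ee_pos: [0.4627, 0.1916, 0.2308]
tool_rot: [0.735, 0.678, -0.0, -0.0]
contact_force: [-0.8, 0.3, 1.0]
finger_gap: -0.0
finger_force: 0.0
```

>>> carry_out([
  [[0,0,0,0.963,0.323,0,-1],[0,0,0,0.963,0.323,0,-1],[0,0,0,0.963,0.323,0,-1],[0,0,0,0.963,0.323,0,-1],[0,0,0,0.963,0.323,0,-1]],
])

```text
clock: 6.45
ee_pos: [0.5029, 0.2852, 0.2311]
tool_rot: [0.735, 0.678, -0.0, -0.0]
contact_force: [0.1, 0.4, 0.4]
finger_gap: 0.0002
finger_force: 0.0
```

>>> carry_out([
  [[0,0,0,0,0,1,-1],[0,0,0,0,0,1,-1],[0,0,0,0,0,1,-1],[0,0,0,0,0,0.6,-1],[0,0,0,0,0,0,-1]],
])

```text
clock: 7.08
ee_pos: [0.5021, 0.2839, 0.1585]
tool_rot: [0.735, 0.678, -0.001, -0.0]
contact_force: [0.1, 0.5, 0.9]
finger_gap: 0.0003
finger_force: 0.0
```

```bash
python3 - <<'E'
from h import *
s=arm.observe();print(s['clock'],s['ee_pos'],s['qpos'],s['contact_force'])
c=vision.capture("scene");t=vision.capture("top")
a=c['color'][200:400,280:520];b=t['color'][140:340,60:300]
cv2.imwrite("pics/a1.png",cv2.resize(np.hstack([a,b])[:,:,::-1],None,fx=1.6,fy=1.6))
E
```

```text
7.075 [0.50213722 0.28386471 0.15848874] [5.14523172e-01 1.37347657e-01 9.02688255e-02 1.52516847e+00
 1.26360009e-06 2.16651350e+00] [0.12184698 0.4813481  0.92027778]
```

View pics/a1.png

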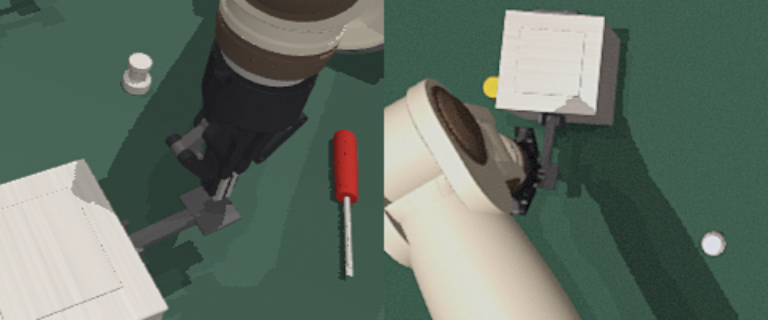

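The fingertips hang just above the square plate, near (215,205) in the left crop. The plate is still at rest and the lid is shut, so I'll press.

>>> carry_out([
  [[0,0,0,0,0,0.7,-1],[0,0,0,0,0,0.7,-1],[0,0,0,0,0,0.7,-1],[0,0,0,0,0,0.7,-1],[0,0,0,0,0,0,-1]],
])

```text
clock: 7.8
ee_pos: [0.5019, 0.2836, 0.1022]
tool_rot: [0.735, 0.678, -0.0, -0.0]
contact_force: [-1.6, 0.3, 4.2]
finger_gap: -0.0
finger_force: 1.8
```

>>> carry_out([
  [[0,0,0,0,0,0.35,-1],[0,0,0,0,0,0.15,-1],[0,0,0,0,0,0,-1]],
])

```text
clock: 8.18
ee_pos: [0.5027, 0.2836, 0.0936]
tool_rot: [0.735, 0.678, 0.0, 0.0]
contact_force: [1.3, -1.5, 4.4]
finger_gap: 0.0
finger_force: 1.9
```

>>> carry_out([
  [[0,0,0,0,0,0.15,-1],[0,0,0,0,0,0,-1]],
])

```text
clock: 8.43
ee_pos: [0.5028, 0.2837, 0.0906]
tool_rot: [0.735, 0.678, 0.0, 0.0]
contact_force: [3.3, -0.7, 4.3]
finger_gap: 0.0
finger_force: 1.9
```

>>> carry_out([
  [[0,0,0,0,0,0.1,-1],[0,0,0,0,0,0,-1]],
])

```text
clock: 8.68
ee_pos: [0.5026, 0.2837, 0.0885]
tool_rot: [0.735, 0.678, 0.0, 0.0]
contact_force: [1.8, -0.9, 4.3]
finger_gap: 0.0002
finger_force: 1.8
```

>>> carry_out([
  [[0,0,0,0,0,0.05,-1],[0,0,0,0,0,0,-1]],
])

```text
clock: 8.93
ee_pos: [0.5023, 0.2837, 0.0873]
tool_rot: [0.735, 0.678, 0.0, -0.0]
contact_force: [1.7, 1.2, 4.2]
finger_gap: -0.0
finger_force: 1.8
```

>>> carry_out([
  [[0,0,0,0,0,0.05,-1],[0,0,0,0,0,0,-1]],
])

```text
clock: 9.18
ee_pos: [0.5025, 0.2838, 0.0866]
tool_rot: [0.735, 0.678, 0.0, 0.0]
contact_force: [2.3, -1.6, 5.9]
finger_gap: -0.0003
finger_force: 2.8
```

Force is starting to rise, so the stop is near. I'll press a little further to be sure.

>>> carry_out([
  [[0,0,0,0,0,0.05,-1],[0,0,0,0,0,0,-1]],
])

```text
clock: 9.43
ee_pos: [0.5027, 0.2838, 0.0864]
tool_rot: [0.735, 0.678, 0.001, 0.0]
contact_force: [0.0, -1.6, 11.1]
finger_gap: 0.0
finger_force: 5.6
```

```bash
python3 - <<'E'
from h import *
s=arm.observe();print(s['clock'],s['ee_pos'],s['contact_force'])
c=vision.capture("scene");t=vision.capture("top")
a=c['color'][170:420,210:490];b=t['color'][60:310,60:300]
cv2.imwrite("pics/a2.png",cv2.resize(np.hstack([a,b])[:,:,::-1],None,fx=1.5,fy=1.5))
E
```

```text
9.425 [0.50265908 0.28379716 0.08643705] [ 0.04910394 -1.55300533 11.08037199]
```

View pics/a2.png

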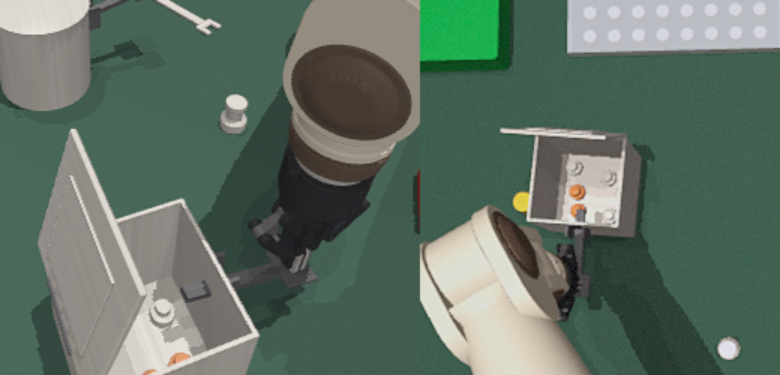

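The square lid is fully up: its edge-on lid is at about (550,132) in the right crop, and the parts are visible below it. The round bin is shut. At 11 N the lever is on its hard stop, so I'll hold there for 2.5 s.

>>> carry_out([
  [[0,0,0,0,0,0,-1],[0,0,0,0,0,0,-1],[0,0,0,0,0,0,-1],[0,0,0,0,0,0,-1],[0,0,0,0,0,0,-1]],
])

```text
clock: 10.15
ee_pos: [0.5026, 0.2838, 0.0864]
tool_rot: [0.735, 0.678, 0.001, 0.0]
contact_force: [-0.1, -1.2, 11.9]
finger_gap: -0.0002
finger_force: 5.6
```

>>> carry_out([
  [[0,0,0,0,0,0,-1],[0,0,0,0,0,0,-1],[0,0,0,0,0,0,-1],[0,0,0,0,0,0,-1],[0,0,0,0,0,0,-1]],
])

```text
clock: 10.78
ee_pos: [0.5026, 0.2838, 0.0864]
tool_rot: [0.735, 0.678, 0.001, 0.0]
contact_force: [-0.3, -1.8, 11.1]
finger_gap: -0.0001
finger_force: 5.6
```

>>> carry_out([
  [[0,0,0,0,0,0,-1],[0,0,0,0,0,0,-1],[0,0,0,0,0,0,-1],[0,0,0,0,0,0,-1],[0,0,0,0,0,0,-1]],
])

```text
clock: 11.4
ee_pos: [0.5026, 0.2838, 0.0864]
tool_rot: [0.735, 0.678, 0.001, 0.0]
contact_force: [0.3, -1.6, 10.8]
finger_gap: 0.0002
finger_force: 5.6
```

>>> carry_out([
  [[0,0,0,0,0,0,-1],[0,0,0,0,0,0,-1],[0,0,0,0,0,0,-1],[0,0,0,0,0,0,-1],[0,0,0,0,0,0,-1]],
])

```text
clock: 12.02
ee_pos: [0.5026, 0.2838, 0.0864]
tool_rot: [0.735, 0.678, 0.001, 0.0]
contact_force: [0.6, -1.7, 11.1]
finger_gap: -0.0001
finger_force: 5.6
```

Held for 2.6 s. Now I'll let go and rise clear.

>>> carry_out([
  [[0,0,0,0,0,-0.8,-1],[0,0,0,0,0,-0.8,-1],[0,0,0,0,0,-0.8,-1],[0,0,0,0,0,-0.9,-1],[0,0,0,0,0,-0.9,-1]],
])

```text
clock: 12.65
ee_pos: [0.5024, 0.2837, 0.1707]
tool_rot: [0.735, 0.678, 0.0, -0.0]
contact_force: [0.0, 1.4, -0.5]
finger_gap: 0.0003
finger_force: 0.0
```

>>> carry_out([
  [[0,0,0,0,0,-0.9,-1],[0,0,0,0,0,-0.9,-1],[0,0,0,0,0,-0.9,-1],[0,0,0,0,0,0,-1],[0,0,0,0,0,0,-1]],
])

```text
clock: 13.28
ee_pos: [0.5023, 0.2837, 0.2228]
tool_rot: [0.735, 0.678, -0.0, -0.0]
contact_force: [0.7, 0.2, 0.3]
finger_gap: -0.0
finger_force: 0.0
```

>>> carry_out([
  [[0,0,0,0,0,0,-1],[0,0,0,0,0,0,-1],[0,0,0,0,0,0,-1],[0,0,0,0,0,0,-1],[0,0,0,0,0,0,-1]],
])

```text
clock: 13.9
ee_pos: [0.5023, 0.2837, 0.2233]
tool_rot: [0.735, 0.678, 0.0, 0.0]
contact_force: [-0.2, -0.8, -0.4]
finger_gap: -0.0
finger_force: 0.0
```

>>> carry_out([
  [[0,0,0,0,0,0,-1],[0,0,0,0,0,0,-1],[0,0,0,0,0,0,-1],[0,0,0,0,0,0,-1],[0,0,0,0,0,0,-1]],
])

```text
clock: 14.52
ee_pos: [0.5023, 0.2837, 0.2233]
tool_rot: [0.735, 0.678, 0.0, 0.0]
contact_force: [0.9, -0.3, 0.2]
finger_gap: -0.0001
finger_force: 0.0
```

```bash
python3 - <<'E'
from h import *
s=arm.observe();print(s['clock'],s['ee_pos'],s['contact_force'])
c=vision.capture("scene")
cv2.imwrite("pics/a3.png",c['color'][:,:,::-1])
E
```

```text
14.525 [0.50232635 0.28368795 0.22331267] [ 0.85222996 -0.31901268  0.23373545]
```

View pics/a3.png

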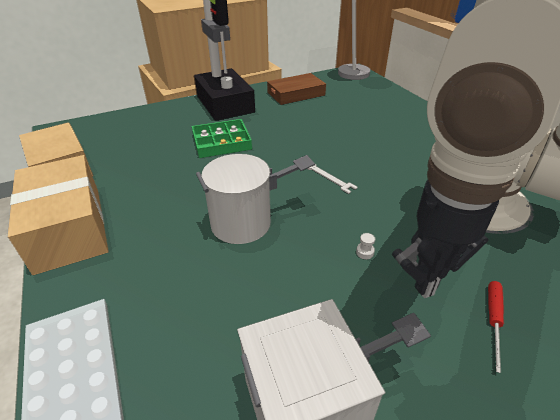

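The square lid is shut again, around (310,360), its lever is back at rest near (411,330), the round bin is shut, and the gripper is clear of everything.

```bash
python3 -c "
from rig import arm; print(arm.hand_in())"
```

```text
the job is handed in; nothing more can be done
None
```

I pressed the square bin's lever to its stop with the lid fully up, held it for about 2.6 s and let go; the lid closed again, the round bin stayed shut, and the job is handed in.

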